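# Sterilise the probe tip and stand it in the jar

## Task

Take the long-handled probe out of the rack, gently dip its bare steel tip into the leaning open well of the steriliser until the guard disc is almost at the rim, and hold it there for about two seconds. Then put the probe tip-down into the white jar, lowering it to the bottom before letting go (do not drop it in), and leave it standing there. Keep the jar standing upright about where it is, and leave the short-handled probe, the carton and the bottle alone.

Things in the scene. Friction and masses are not known exactly. Their poses are not given: they have to be found in the camera images.
- probe: Long-handled probe, 171 mm, about 70 g. Origin at the end of its tip, z along its axis up to the handle. From the origin: steel tip, diameter 14, from 0 to 65 mm; steel guard disc, diameter 44, from 65 to 71; round grey handle with black bands, diameter 18, from 71 to 171. At first it hangs upright in one of the two rack holes, guard resting on the rack's top; it is drawn straight up.
- probe_tip (a point): End of the probe's steel tip (same point as probe's origin).
- probe_handle (a point): Point on the probe's axis in the handle, 131 mm above the tip end (40 mm below the handle's top): a good place to grip.
- short_probe: Bystander in the other rack hole: same tip and guard, but the handle is only 55 mm long (126 mm overall). Origin at its tip end, z up along the handle.
- rack: Fixed aluminium rack, 70 mm (x) by 190 (y), 85 high; origin at the centre of its underside, z up. 10 mm top plate on two end panels; two through holes 20 mm wide at y = +45 and -45 mm of its own frame. It stands left or right of the middle, turned up to 0.35 rad.
- steriliser: Fixed white bench steriliser: base 150 mm (x, from -65 to +85 mm) by 130 mm (y), 35 mm high, with two cheeks and a back block up to 108 mm that carry the well. Origin at table height under it, z up; its -x side, to which the well leans, faces the robot roughly.
- well: Round, empty, rigid steel well of the steriliser, leaning 40 degrees from vertical to the steriliser's -x side. Origin at the centre of its outer bottom; z is the bore's axis, up and out of the mouth. Outer diameter 52 mm, bore 34, length 85, bore depth 80. The tip goes in fully only if the probe leans along the well (within about 20 degrees).
- well_mouth (a point): Centre of the well's open mouth, 85 mm along the well's z axis from its origin, in the plane of the rim; axes as well. The mouth is about 125 mm above the table. With the tip fully dipped, the guard disc (wider than the bore) is within 10 mm of this rim.
- jar: Loose white straight-walled ceramic jar, open at the top, outer diameter 68 mm, inner 60 mm, 85 mm high, inner floor 5 mm above its underside, about 450 g. Origin at the centre of its underside, z up. Stands left or right, on the other side from the rack.
- jar_in (a point): Centre of the jar's inner floor. The guard disc fits in with 8 mm to spare all round. A probe let go in the jar leans against its wall and stays.
- jar_rim (a point): Centre of the jar's mouth, 85 mm above the table.
- carton: Bystander: closed paper carton 100 x 130 x 75 mm, origin at the centre of its underside.
- bottle: Bystander: closed white plastic bottle 60 mm in diameter, 160 mm high, origin at the centre of its underside.

How it is judged:
By the outcome, as a careful person would: the job done as asked, in the order asked, and still so for the second after the job is handed in, with the robot touching nothing.
It also fails if it takes over 58 s, if anything falls off the work surface, if the arm or the gripper's body presses on something with over 40 N, if the wrist force passes 120 N, or if a joint passes its speed limit or range.

## Robot

A 6-joint arm with a two-finger parallel gripper is mounted at the origin on the work surface. World frame = base frame: x ahead of the robot, y to its left, z up, the work surface at z = 0. Lengths are in mm, angles in rad, forces in N, time in s.
With the tool pointing down it reaches from about 350 to 850 mm from the base axis. Payload 8.1 kg.
Tool frame: the origin (TCP) lies at the very end of the fingers, on their centre line; the grasp point (between the pads) lies 19 mm behind it (arm.tcp_to_grasp is the distance from the TCP to the grasp point, in mm); z points along the fingers, x is the direction in which the jaws open and shut, and the axes are right-handed (so a half turn about z gives the same grasp; the last joint's range is limited). The gripper opens to 85 mm and grips with 20 to 120 N. Pads are 22 mm wide; open, the fingers measure 114 mm over their backs; the gripper's body (76 mm by 85 mm) begins 54 mm behind the grasp point. The pads swing forward as they close: fully open they stand 13 mm farther back than shut.
Start: joints at [1.024, 0.13, 1.488, -0, 1.523, -0.085], TCP at [267.316, 537.166, 231.292] pointing down, gripper open.
Joint ranges: [-2.96, 2.96], [-0.89, 2.26], [0.02, 2.5], [-1.34, 4.48], [0, 2.73], [-2.66, 2.66]. Speed limits (rad/s): [2.39, 2.39, 2.79, 3.14, 3.14, 3.14].

## Interface

Orientations are given as a unit quaternion [w, x, y, z].
In Python, from plant import arm, optics, ticket gives the robot as it stands.
- The arm moves only by the tool servo_tool, never from a script. Its argument "moves" is a list that holds one entry, the list of rows, each a list of 4 numbers: the shift along the tool's x, y, z in cm, then the turn about the tool's z in degrees. A call has exactly 5 rows; each row shifts and turns the commanded pose from where the row before left it, along the tool's axes as they then stand; what a row does not reach is not made up. A row lasts 1/8 s, in which the tool goes at most 62.5 mm and 10.7 degrees, less where a joint would pass 70% of its speed; a pose out of reach is approached as far as the arm can. A call with a gripper value outside its range is refused whole. "grip" is the closure, from -1 (fully open) to 1 (shut), set as the call begins (left out, the last holds). The fingers move at their own pace and stop on an object; "squeeze" is the grip in N (left out, the last holds). Time passes only in rows, so rows that do not move let the fingers close, or fill a call up. It gives the time, the measured TCP pose, the force and the opening at its end, in the units of the state.
- arm.read_state(): the state, without advancing time (a new reading comes with each control period).
- optics.camera(name): name is "scene" or "top"; returns the picture (400x640x3 uint8, red, green, blue); there is no depth.
- optics.calibration(name): a dict with "fx", "fy", "cx", "cy" (pixels), "R" (3x3) and "t" (3): a world point X has camera coordinates R X + t. Camera axes: x right, y down, z forward; pixel columns grow to the right and rows downward; lengths in mm; the calibration is good to about 2 mm. A picture is of the moment at which its call begins. calibration takes no time and is no camera call.
- ticket.job_done(): hands the job in, once; it reports no verdict.
The state is a dict: "t": time; "qpos": joint angles; "dq": joint speeds; "effort": joint torques, N m; "tool_pos": TCP position; "ee_rot": TCP orientation; "ft_force": force on the tool from outside, world axes, zero at the start; "torque": the same for the moment, N m; "gripper_width": finger opening in mm.
Only numpy, scipy, OpenCV 4.12 (cv2) and the standard library are available. Lean on these libraries where they do the work, as an engineer would, in place of code of your own. Each camera call takes 0.05 s, during which the arm holds its last target.

## Working session

There is one attempt and no reset: what is moved stays moved. The work goes in short steps, Python scripts to look and compute and a tool call to move; the robot and the scene stay as the last step left them, time stands still between calls to the robot, and variables do not carry over. Pictures are saved under pics/ and viewed, and the job is handed in when it is done.

Besides the shell and the picture viewer there is one more tool, called after "Call:" as name(argument=value, ...), one argument or row to a line, values as JSON. servo_tool: Moves the arm, as the interface text tells. Its arguments: {"type":"object","properties":{"moves":{"type":"array","items":{"type":"array","items":{"type":"array","items":{"type":"number"}}}},"grip":{"type":"number"},"squeeze":{"type":"number"}},"required":["moves"]}

```bash
mkdir -p pics; ls; python3 - <<'E'
from plant import arm, optics, ticket
import cv2
for n in("scene","top"):
    im=optics.camera(n); cv2.imwrite(f"pics/{n}0.png",im[:,:,::-1])
    print(n,optics.calibration(n))
print(arm.read_state(), arm.tcp_to_grasp)
E
```

```text
pics
scene {'fx': 374.3005168758814, 'fy': 374.3005168758814, 'cx': 319.44562657295245, 'cy': 199.8845494261281, 'R': array([[-0.79486837,  0.60667828, -0.0112133 ],
       [ 0.40057066,  0.51076662, -0.76069744],
       [-0.45577124, -0.60914606, -0.64900975]]), 't': array([ 511.19796845, -165.50210886, 1124.05886767])}
top {'fx': 378.38046966876243, 'fy': 378.38046966876243, 'cx': 320.6845997780138, 'cy': 198.4164644721955, 'R': array([[-0.00489671, -0.99985697, -0.01618802],
       [-0.98026497,  0.00799878, -0.19752622],
       [ 0.19762745,  0.01490132, -0.98016394]]), 't': array([   4.79484176,  627.22922391, 1055.73434461])}
{'t': 0.1, 'qpos': array([ 1.02357411e+00,  1.31108462e-01,  1.48918401e+00, -7.34300861e-07,
        1.52298777e+00, -8.53882707e-02]), 'dq': array([-0.00015796, -0.00131783, -0.00095248, -0.00105284,  0.00026998,
       -0.00023353]), 'effort': array([ 2.06510493e-03, -5.70945096e+01, -5.01942229e+01, -8.22823495e-05,
        8.10000667e-03, -5.76594644e-06]), 'tool_pos': array([267.06871776, 536.72894778, 230.32820949]), 'ee_rot': array([ 3.81787377e-04,  8.50173398e-01,  5.26502119e-01, -7.52480709e-04]), 'ft_force': array([-0.0642338 ,  0.25314818, -0.43691171]), 'torque': array([-0.04136345, -0.03087401, -0.06025741]), 'gripper_width': 85.70905417398389} 18.700000000000003
```

View pics/scene0.png

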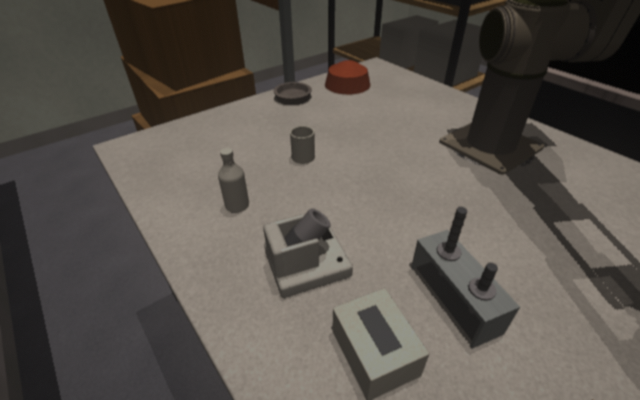

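View pics/top0.png

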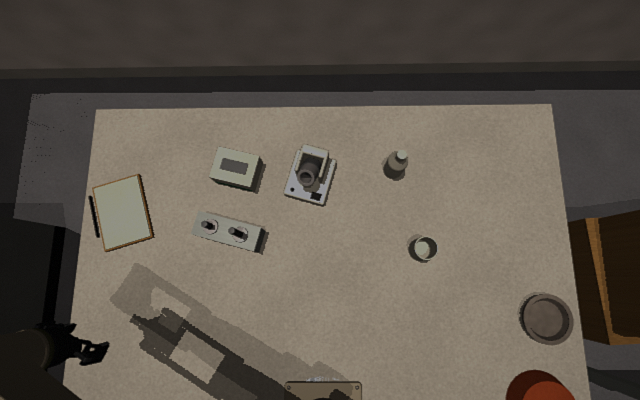

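The scene view shows the rack to the right with the long probe's top near (461,210) and the short one's near (490,268). The steriliser is near (305,245), the jar near (303,145), the bottle near (233,185) and the carton near (380,340). In the top view, the rack is near (229,232), the well mouth near (307,178) and the jar near (423,248). I'll enlarge both.

```bash
python3 - <<'E'
import cv2,numpy as np
t=cv2.imread("pics/top0.png");s=cv2.imread("pics/scene0.png")
def crop(im,x,y,w,h,k,n):
    c=cv2.resize(im[y:y+h,x:x+w],None,fx=k,fy=k,interpolation=cv2.INTER_CUBIC)
    c=np.clip(c.astype(float)*1.5,0,255).astype(np.uint8)
    cv2.imwrite("pics/"+n,c)
crop(t,180,135,160,125,5,"t_left.png")
crop(t,370,140,80,130,4,"t_right.png")
crop(s,250,190,120,120,5,"s_ster.png")
crop(s,400,195,130,150,4,"s_rack.png")
E
```

```text
(no output)
```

View pics/t_left.png

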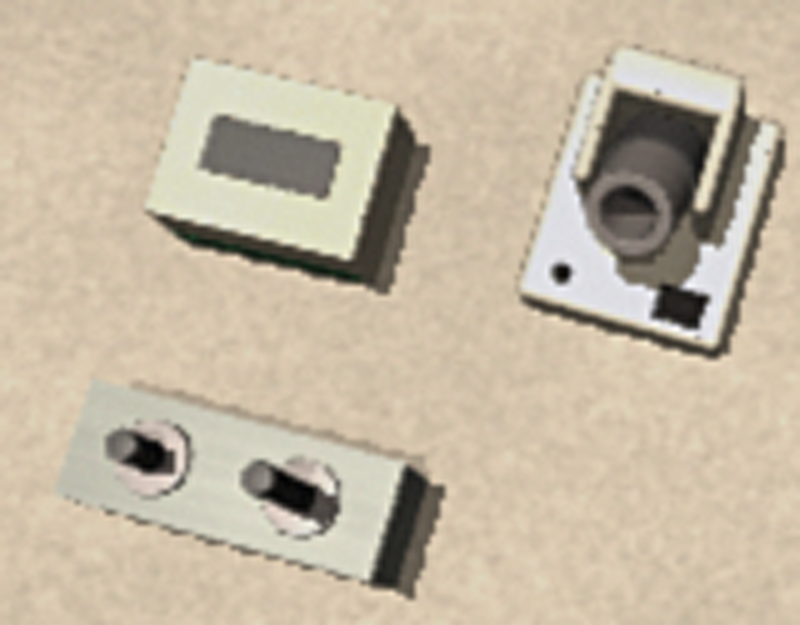

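View pics/s_ster.png

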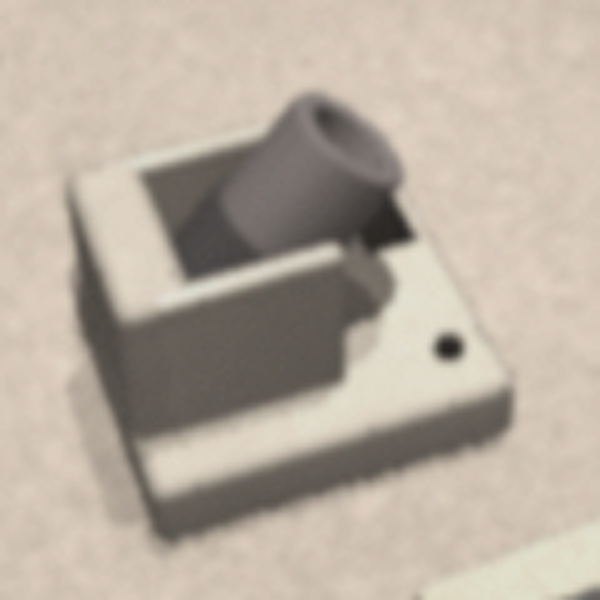

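View pics/s_rack.png

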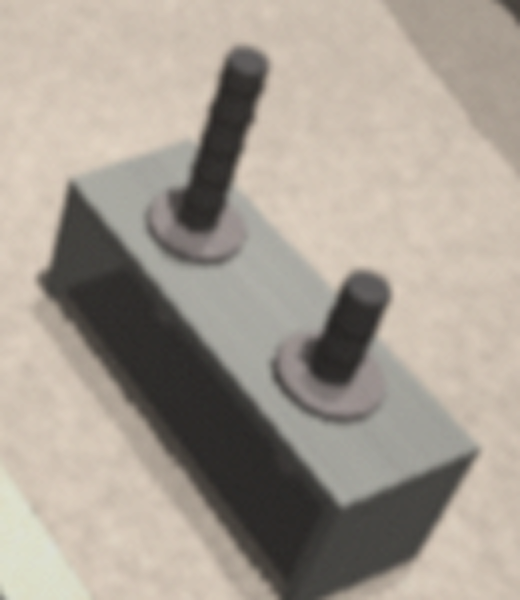

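View pics/t_right.png

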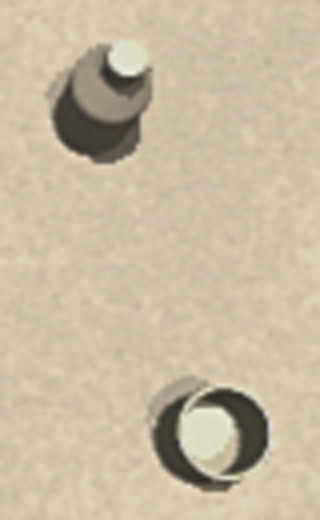

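```bash
cat > h.py <<'E'
import numpy as np
from plant import arm, optics
def ray(n,u,v):
    c=optics.calibration(n);R=np.array(c["R"]);t=np.array(c["t"])
    d=R.T@np.array([(u-c["cx"])/c["fx"],(v-c["cy"])/c["fy"],1]);return -R.T@t,d/np.linalg.norm(d)
def onz(n,u,v,z):
    o,d=ray(n,u,v);return o+d*(z-o[2])/d[2]
def tri(a,b):
    (o1,d1),(o2,d2)=ray("top",*a),ray("scene",*b)
    s=np.linalg.lstsq(np.c_[d1,-d2],o2-o1,rcond=None)[0]
    p,q=o1+s[0]*d1,o2+s[1]*d2
    return (p+q)/2,np.linalg.norm(p-q)
def proj(n,X):
    c=optics.calibration(n);p=np.array(c["R"])@X+np.array(c["t"]);return np.array([c["fx"]*p[0]/p[2]+c["cx"],c["fy"]*p[1]/p[2]+c["cy"]])
def un(x,y,k,p):return (x+(p[0]+.5)/k-.5, y+(p[1]+.5)/k-.5)
E
python3 - <<'E'
from h import *
np.set_printoptions(precision=1,suppress=True)
T=lambda p:un(180,135,5,p);J=lambda p:un(370,140,4,p)
S=lambda p:un(250,190,5,p);K=lambda p:un(400,195,4,p)
def both(name,a,b,z): print(name,z,onz("top",*a,z),onz("scene",*b,z),*tri(a,b))
both("long top",T((260,474)),K((245,62)),191)
both("long guard",T((297,497)),K((197,226)),91)
both("short guard",T((148,457)),K((330,375)),91)
both("mouth",T((629,212)),S((358,140)),125)
print("ster front L,R",onz("top",*T((524,290)),35),onz("top",*T((718,343)),35))
print("ster front R scene",onz("scene",*S((505,385)),35),"rear", onz("scene",*S((150,495)),35))
print("block back L,R",onz("top",*T((622,48)),108),onz("top",*T((742,75)),108))
print("rack top corners",[onz("top",*T(p),85)[:2] for p in((95,380),(408,463),(375,580),(62,492))])
print("jar rim",onz("top",*J((224,432)),85), onz("scene",303,133,85))
print("bottle",onz("top",*J((127,57)),160)); print("carton",[onz("top",*T(p),75)[:2] for p in((195,60),(397,105),(352,260),(148,210))])
E
```

```text
long top 191 [521.8 228.7 191. ] [522.5 232.  191. ] [521.4 230.2 189.3] 2.3345412196243545
long guard 91 [520.5 232.4  91. ] [522.2 233.5  91. ] [520.7 232.8  89.3] 0.020319437591552355
short guard 91 [543.9 318.6  91. ] [545.7 319.4  91. ] [544.2 319.   89.3] 0.17148805975414194
mouth 125 [676.7  42.6 125. ] [673.5  47.5 125. ] [674.7  44.6 124.3] 5.690533029274445
ster front L,R [651.8 111.5  35. ] [618.   -6.4  35. ]
ster front R scene [655.5 117.2  35. ] rear [793.4  75.8  35. ]
block back L,R [780.   47.9 108. ] [762.7 -22.  108. ]
rack top corners [array([589.7, 353.6]), array([540.2, 170.9]), array([473.9, 187.8]), array([524.9, 368.8])]
jar rim [ 479.3 -293.7   85. ] [ 481.2 -284.7   85. ]
bottle [ 730.7 -223.2  160. ]
carton [array([786.8, 308. ]), array([757.2, 184.9]), array([662. , 208.9]), array([693.6, 331.5])]
```

```bash
python3 - <<'E'
import cv2,numpy as np
t=cv2.imread("pics/top0.png");s=cv2.imread("pics/scene0.png")
def crop(im,x,y,w,h,k):
    c=cv2.resize(im[y:y+h,x:x+w],None,fx=k,fy=k,interpolation=cv2.INTER_CUBIC)
    return np.clip(c.astype(float)*2,0,255).astype(np.uint8)
a=crop(t,290,160,36,36,11);b=crop(s,293,202,40,36,10)
o=np.zeros((400,800,3),np.uint8);o[:396,:396]=a;o[:360,400:800]=b;cv2.imwrite("pics/mouth.png",o)
E
```

```text
(no output)
```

View pics/mouth.png

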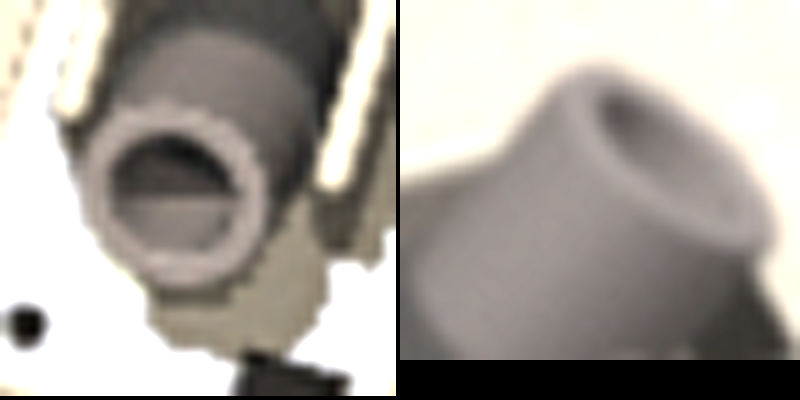

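```bash
python3 - <<'E'
from h import *
np.set_printoptions(precision=1,suppress=True)
for b in((320.5,217.3),(320.9,217.9),(320,217)):
    print(onz("top",305.5,177.2,125),onz("scene",*b,125),*tri((305.5,177.2),b))
# yaw quats, needed turn
from scipy.spatial.transform import Rotation as Ro
q=arm.read_state()["ee_rot"];M=Ro.from_quat([q[1],q[2],q[3],q[0]]).as_matrix();print(M)
E
```

```text
[676.1  42.3 125. ] [674.   46.1 125. ] [674.8  43.7 124.2] 4.070733089400913
[676.1  42.3 125. ] [674.4  47.8 125. ] [674.7  44.1 123.1] 5.0260031285440565
[676.1  42.3 125. ] [674.2  44.8 125. ] [675.   43.4 124.7] 3.035109100153894
[[ 0.4  0.9 -0. ]
 [ 0.9 -0.4 -0. ]
 [-0.  -0.  -1. ]]
```

```bash
cat >> h.py <<'E'
from scipy.spatial.transform import Rotation as Ro
np.set_printoptions(precision=2,suppress=True)
def go(target,yaw=74.0):
    s=arm.read_state();q=s["ee_rot"];M=Ro.from_quat([q[1],q[2],q[3],q[0]]).as_matrix()
    y=np.degrees(np.arctan2(M[1,0],M[0,0]));d=np.array(target)-s["tool_pos"]
    a=np.radians(yaw);X=np.array([np.cos(a),np.sin(a),0]);Y=np.array([np.sin(a),-np.cos(a),0])
    print("t",s["t"],"pos",s["tool_pos"],"yaw",y,"F",s["ft_force"],"w",s["gripper_width"],"q",s["qpos"])
    print("turn",y-yaw,"cm in tool axes after turn:",np.array([d@X,d@Y,-d[2]])/10)
E
python3 -c "
from h import *
go([521,231.5,230])"
```

```text
t 0.1 pos [267.07 536.73 230.33] yaw 63.538872802380126 F [-0.06  0.25 -0.44] w 85.70905417398389 q [ 1.02  0.13  1.49 -0.    1.52 -0.09]
turn -10.461127197619874 cm in tool axes after turn: [-22.34  32.82   0.03]
```

Call:
servo_tool(
  moves=[
    [[0,0,0,-10.5],[-2.8,4.1,0,0],[-2.8,4.1,0,0],[-2.8,4.1,0,0],[-2.8,4.1,0,0]],
  ],
  grip=-1,
)

```text
t: 0.72
tool_pos: [394.8, 382.9, 230.8]
ee_rot: [0.0, 0.798, 0.602, -0.0]
ft_force: [-0.4, 0.8, -0.6]
gripper_width: 85.4
```

Call:
servo_tool(
  moves=[
    [[-2.8,4.1,0,0],[-2.8,4.1,0,0],[-2.8,4.1,0,0],[-2.7,4.1,0,0],[0,0,0,0]],
  ],
)

```text
t: 1.35
tool_pos: [522.8, 229.7, 230.6]
ee_rot: [0.0, 0.8, 0.6, -0.001]
ft_force: [-0.6, -0.5, 0.2]
gripper_width: 85.3
```

```bash
python3 -c "
from h import *
import cv2
go([521,231.5,132])
cv2.imwrite('pics/t1.png',optics.camera('top')[:,:,::-1]);cv2.imwrite('pics/s1.png',optics.camera('scene')[:,:,::-1])"
```

```text
t 1.35 pos [522.84 229.68 230.6 ] yaw 73.79478027875123 F [-0.64 -0.52  0.18] w 85.25793560602854 q [ 0.32  0.05  1.57 -0.    1.52 -0.96]
turn -0.20521972124876697 cm in tool axes after turn: [ 0.12 -0.23  9.86]
```

```bash
cat > v.py <<'E'
import cv2,numpy as np,sys
from plant import optics
# v.py out  tx ty  sx sy [half]
o,tx,ty,sx,sy=sys.argv[1],*map(int,sys.argv[2:6]);h=int(sys.argv[6]) if len(sys.argv)>6 else 50
L=[]
for n,x,y in(("top",tx,ty),("scene",sx,sy)):
    im=optics.camera(n)[:,:,::-1];cv2.imwrite(f"pics/{o}_{n}.png",im)
    c=cv2.resize(im[y-h:y+h,x-h:x+h],(400,400),interpolation=cv2.INTER_CUBIC);L.append(np.clip(c*1.6,0,255).astype(np.uint8))
cv2.imwrite(f"pics/{o}.png",np.hstack(L))
E
python3 v.py a1 235 230 455 240 60
```

```text
(no output)
```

View pics/a1.png

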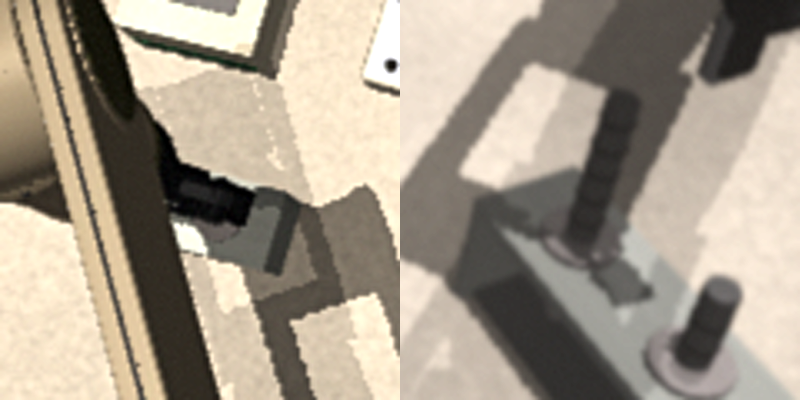

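The top view is blocked by the arm. In the scene view the probe handle is clear, with its top at about (461,210), and one fingertip shows at the upper right. I'll check that against the projected TCP and then descend.

```bash
python3 -c "
from h import *
print(proj('scene',np.array([522.8,229.7,244])),proj('scene',np.array([522.8-12,229.7-41,244])),proj('scene',np.array([522.8+12,229.7+41,244])))"
```

```text
[467.42 184.36] [450.84 169.53] [485.81 200.81]
```

```bash
python3 -c "
import cv2;im=cv2.imread('pics/a1_scene.png')[130:280,380:560];cv2.imwrite('pics/a1z.png',cv2.resize(im,None,fx=4,fy=4)*2)"
```

```text
(no output)
```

View pics/a1z.png

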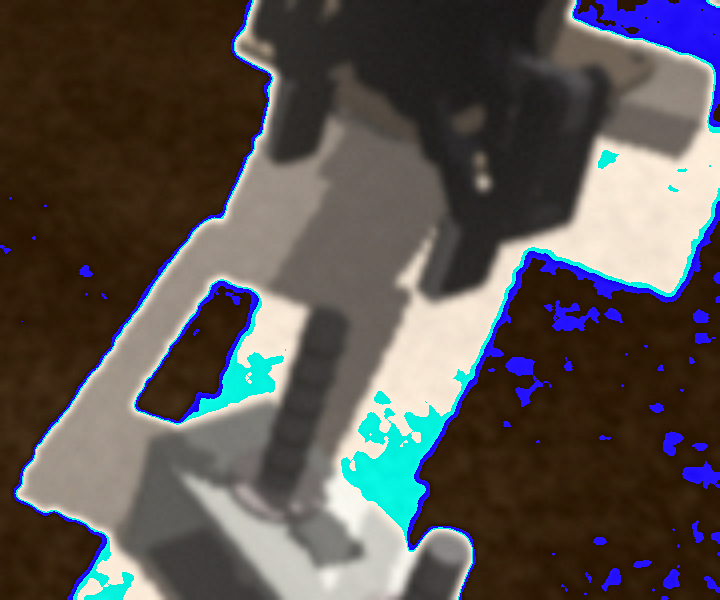

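The fingertips at (452,170) and (490,204) match the projection, so I'll descend and grip.

Call:
servo_tool(
  moves=[
    [[0.1,-0.2,0,0],[0,0,3,0],[0,0,3,0],[0,0,2.5,0],[0,0,1.4,0]],
  ],
)

```text
t: 2.17
tool_pos: [518.4, 234.7, 130.8]
ee_rot: [-0.0, 0.798, 0.603, -0.001]
ft_force: [-0.2, 0.1, -0.3]
gripper_width: 85.6
```

Call:
servo_tool(
  moves=[
    [[0,0,0,0],[0,0,0,0],[0,0,0,0],[0,0,0,0],[0,0,0,0]],
  ],
  grip=1,
  squeeze=25,
)

```text
t: 2.8
tool_pos: [519.8, 234.1, 132.5]
ee_rot: [0.0, 0.798, 0.602, 0.0]
ft_force: [-0.5, 0.4, -0.3]
gripper_width: 17.2
```

```bash
python3 -c "
from h import *
go([521,231.5,132])"; python3 v.py a2 235 230 460 230 60
```

```text
t 2.8 pos [519.83 234.1  132.52] yaw 74.03699272170788 F [-0.52  0.4  -0.31] w 17.203271615166337 q [ 0.33  0.12  1.69  0.    1.34 -0.96]
turn 0.036992721707875376 cm in tool axes after turn: [-0.22  0.18  0.05]
```

View pics/a2.png

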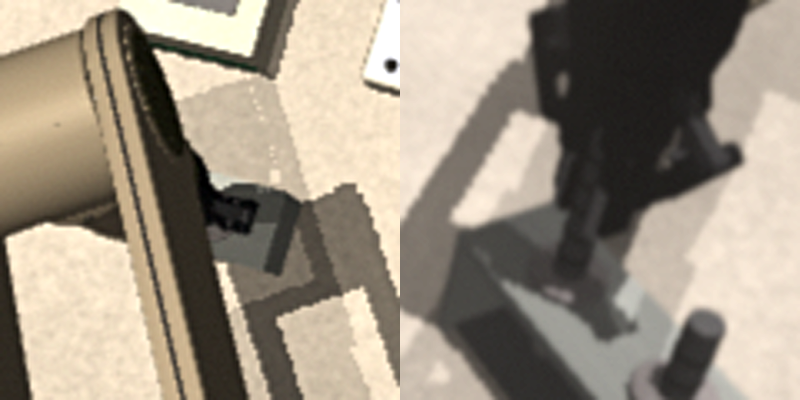

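The width reads 17.2 mm, so the jaws are closed on the handle. Lifting straight up.

Call:
servo_tool(
  moves=[
    [[0,0,0,0],[0,0,-1,0],[0,0,-2.5,0],[0,0,-3,0],[0,0,-3,0]],
  ],
  squeeze=60,
)

```text
t: 3.52
tool_pos: [519.7, 234.1, 228.9]
ee_rot: [0.0, 0.798, 0.602, 0.0]
ft_force: [0.2, -0.1, -0.8]
gripper_width: 16.5
```

Call:
servo_tool(
  moves=[
    [[0,0,-3,0],[0,0,-2,0],[0,0,-0.5,0],[0,0,0,0],[0,0,0,0]],
  ],
)

```text
t: 4.15
tool_pos: [519.1, 233.9, 280.6]
ee_rot: [-0.0, 0.798, 0.602, -0.001]
ft_force: [0.1, -0.5, -0.3]
gripper_width: 16.5
```

```bash
python3 -c "
from h import *
go([675.5,43,277])"; python3 v.py a3 235 230 460 190 70
```

```text
t 4.15 pos [519.11 233.86 280.65] yaw 74.03954652787648 F [ 0.1  -0.45 -0.27] w 16.508602955526563 q [ 0.33  0.03  1.5   0.    1.61 -0.96]
turn 0.03954652787648172 cm in tool axes after turn: [-14.04  20.29   0.36]
```

View pics/a3.png

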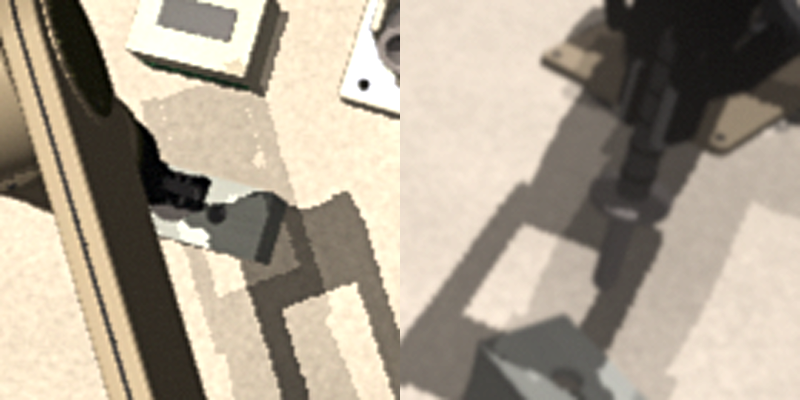

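The probe is clear of the rack and upright, with its tip at about (462,219) in the scene view. I'll carry it over the well mouth.

Call:
servo_tool(
  moves=[
    [[-2.8,4,0,0],[-2.8,4,0,0],[-2.8,4,0,0],[-2.8,4,0,0],[-2.5,3.7,0,0]],
  ],
)

```text
t: 4.88
tool_pos: [672.1, 46.7, 281.3]
ee_rot: [-0.0, 0.799, 0.602, -0.0]
ft_force: [0.5, -0.0, -0.7]
gripper_width: 16.5
```

Call:
servo_tool(
  moves=[
    [[-0.3,0.6,0,0],[0,0,0,0],[0,0,0,0],[0,0,0,0],[0,0,0,0]],
  ],
)

```text
t: 5.5
tool_pos: [676.1, 44.4, 282.6]
ee_rot: [0.0, 0.798, 0.603, 0.0]
ft_force: [-0.0, 0.5, -0.4]
gripper_width: 16.7
```

```bash
python3 -c "
from h import *
go([675.5,43,280])
s=arm.read_state()['tool_pos']
for z in(-112.3,): print(proj('scene',s+[0,0,z]),proj('top',s+[0,0,z]))
print('mouth',proj('scene',np.array([675.5,43,125])))"; python3 v.py a4 305 180 320 200 70
```

```text
t 5.5 pos [676.14  44.44 282.64] yaw 74.09867046637052 F [-0.02  0.55 -0.36] w 16.713053426469692 q [-0.01  0.33  1.17  0.    1.65 -1.3 ]
turn 0.09867046637052113 cm in tool axes after turn: [-0.16 -0.02  0.26]
[318.79 199.04] [303.78 172.95]
mouth [318.89 216.76]
```

View pics/a4.png

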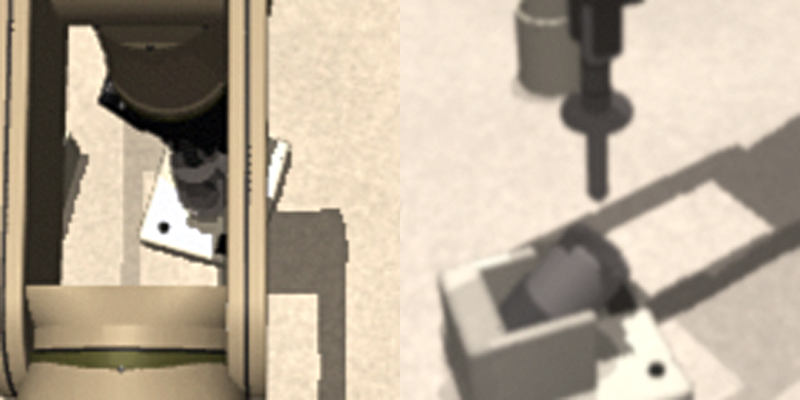

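The tip at (319,199) agrees with the kinematics, and the mouth centre is about 18 px below it at (320,217). I'll lower the tip into the mouth.

Call:
servo_tool(
  moves=[
    [[0,0,1.5,0],[0,0,1.5,0],[0,0,1,0],[0,0,0.7,0],[0,0,0.3,0]],
  ],
  squeeze=30,
)

```text
t: 6.22
tool_pos: [676.2, 43.6, 231.6]
ee_rot: [-0.0, 0.798, 0.602, -0.0]
ft_force: [0.7, -0.1, 0.2]
gripper_width: 16.6
```

```bash
python3 -c "
from h import *
go([675.5,43,220])"; python3 v.py a5 305 180 320 200 50
```

```text
t 6.225 pos [676.2   43.64 231.57] yaw 74.03794221080074 F [ 0.67 -0.11  0.16] w 16.62410915788532 q [-0.01  0.34  1.24  0.    1.56 -1.3 ]
turn 0.03794221080073612 cm in tool axes after turn: [-0.08 -0.05  1.16]
```

View pics/a5.png

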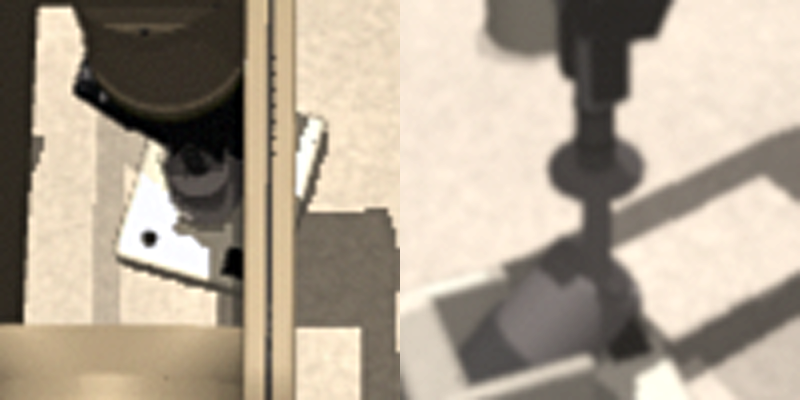

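```bash
python3 -c "
import cv2,numpy as np
L=[]
for n,x,y in(('scene',319,216),('top',305,180)):
  im=cv2.imread(f'pics/a5_{n}.png')[y-20:y+20,x-20:x+20];L.append(np.clip(cv2.resize(im,(400,400),interpolation=cv2.INTER_CUBIC)*2.2,0,255))
cv2.imwrite('pics/a5z.png',np.hstack(L))
from h import *
print(proj('scene',np.array([676,43.6,119]))-[299,196])"
```

```text
[19.91 23.35][ WARN:0@0.100] global loadsave.cpp:1063 imwrite_ Unsupported depth image for selected encoder is fallbacked to CV_8U.
```

View pics/a5z.png

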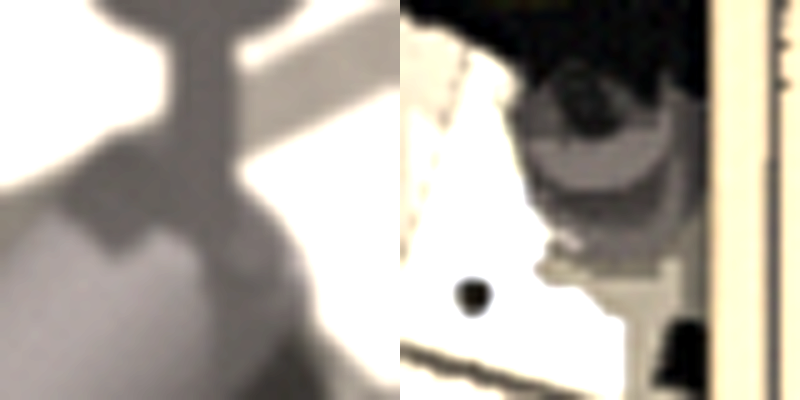

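The probe is over the mouth with no force and the tip is hidden by the rim. I'll go down slowly and watch the force.

Call:
servo_tool(
  moves=[
    [[0,0,0.4,0],[0,0,0.4,0],[0,0,0.3,0],[0,0,0,0],[0,0,0,0]],
  ],
  squeeze=25,
)

```text
t: 6.95
tool_pos: [676.5, 43.7, 221.4]
ee_rot: [0.0, 0.798, 0.602, 0.0]
ft_force: [-0.2, -0.4, -1.3]
gripper_width: 16.2
```

Call:
servo_tool(
  moves=[
    [[0,-1.1,0.1,0],[0,-1.1,0.2,0],[0,-1.1,0.3,0],[0,-1.1,0.3,0],[0,0,0,0]],
  ],
  squeeze=20,
)

```text
t: 7.58
tool_pos: [633.2, 56.3, 212.1]
ee_rot: [-0.0, 0.798, 0.602, 0.0]
ft_force: [2.3, 0.3, 1.7]
gripper_width: 16.5
```

```bash
python3 -c "
from h import *
go([675.5,43,220])"; python3 v.py a6 305 180 320 200 50
```

```text
t 7.575 pos [633.21  56.35 212.12] yaw 74.07120483382819 F [2.33 0.35 1.67] w 16.531314195939782 q [ 0.01  0.24  1.41  0.    1.5  -1.28]
turn 0.07120483382819032 cm in tool axes after turn: [-0.12  4.43 -0.79]
```

View pics/a6.png

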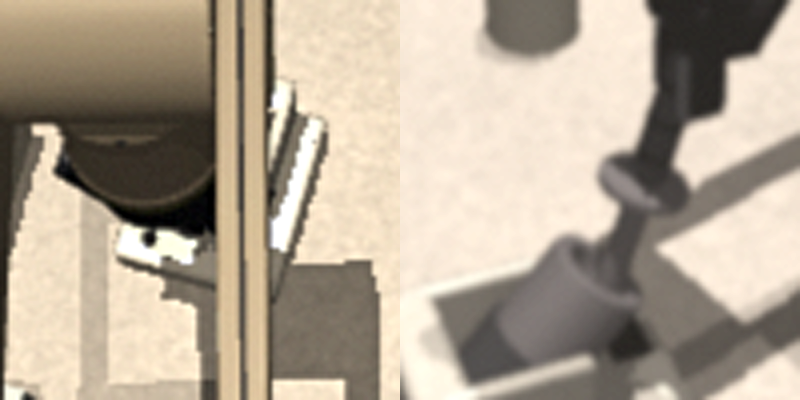

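This works: the probe pivots in the pads, leans about 20°, and its tip is held inside the mouth with about 3 N. Continuing the arc.

Call:
servo_tool(
  moves=[
    [[0,-1,0.4,0],[0,-1,0.5,0],[0,-1,0.6,0],[0,-1,0.7,0],[0,0,0,0]],
  ],
)

```text
t: 8.3
tool_pos: [594.2, 67.1, 189.0]
ee_rot: [-0.001, 0.798, 0.602, -0.001]
ft_force: [2.0, -0.1, -0.3]
gripper_width: 16.8
```

```bash
python3 -c "
from h import *
go([675.5,43,220])"; python3 v.py a7 305 180 330 205 50
```

```text
t 8.3 pos [594.2   67.14 188.97] yaw 74.06950765043217 F [ 2.02 -0.11 -0.34] w 16.81810792272492 q [ 0.03  0.15  1.54  0.    1.45 -1.27]
turn 0.06950765043217189 cm in tool axes after turn: [-0.08  8.48 -3.1 ]
```

View pics/a7.png

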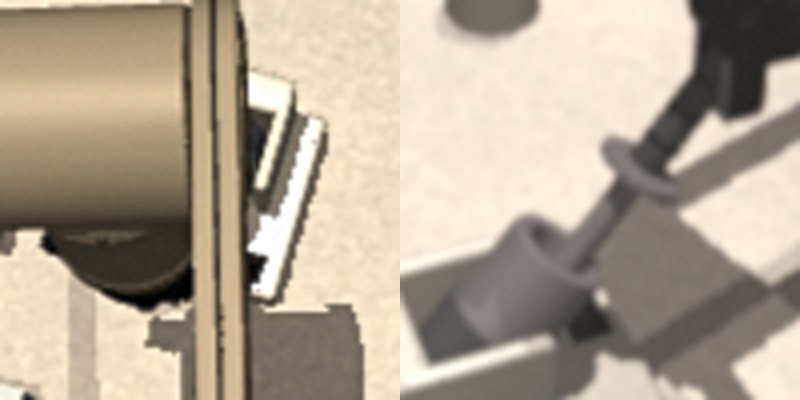

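The probe now lies nearly parallel to the well, with its tip in the mouth. I'll insert it along the axis in steps.

Call:
servo_tool(
  moves=[
    [[0,0.5,0.3,0],[0,0.5,0.4,0],[0,0.5,0.4,0],[0,0.4,0.5,0],[0,0,0,0]],
  ],
)

```text
t: 9.02
tool_pos: [613.7, 61.4, 173.3]
ee_rot: [-0.0, 0.798, 0.602, -0.001]
ft_force: [0.5, -1.2, -0.8]
gripper_width: 16.6
```

```bash
python3 -c "
from h import *
go([675.5,43,220])"; python3 v.py a8 305 180 330 205 50
```

```text
t 9.025 pos [613.69  61.38 173.31] yaw 74.02904833945418 F [ 0.46 -1.19 -0.83] w 16.582962801375373 q [ 0.02  0.21  1.51  0.    1.43 -1.28]
turn 0.029048339454178063 cm in tool axes after turn: [-0.06  6.45 -4.67]
```

View pics/a8.png

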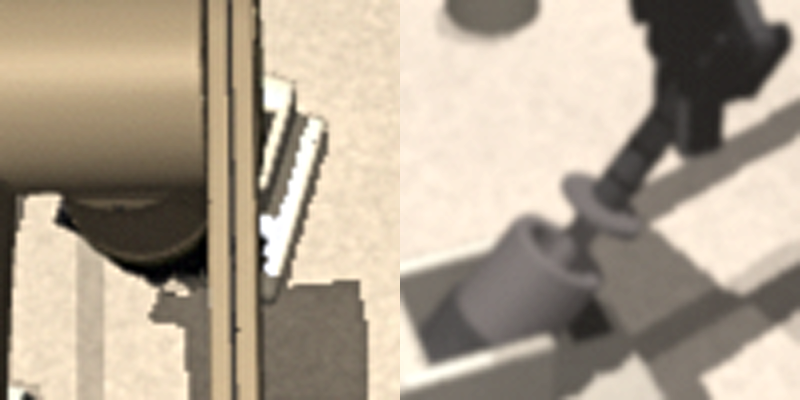

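Call:
servo_tool(
  moves=[
    [[0,0.4,0.4,0],[0,0.4,0.4,0],[0,0.3,0.4,0],[0,0.3,0.2,0],[0,0,0,0]],
  ],
)

```text
t: 9.75
tool_pos: [627.4, 57.6, 159.9]
ee_rot: [-0.0, 0.798, 0.602, -0.0]
ft_force: [-0.1, 0.5, -0.6]
gripper_width: 16.5
```

```bash
python3 -c "
from h import *
go([675.5,43,220])"; python3 v.py a9 305 180 330 205 40
```

```text
t 9.75 pos [627.38  57.59 159.95] yaw 74.03286659286526 F [-0.07  0.49 -0.56] w 16.516084725611353 q [ 0.01  0.25  1.48  0.    1.41 -1.28]
turn 0.03286659286526117 cm in tool axes after turn: [-0.08  5.03 -6.01]
```

View pics/a9.png

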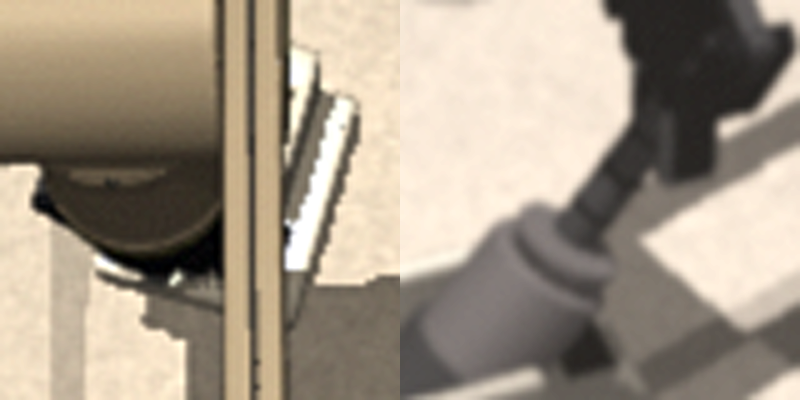

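```bash
python3 -c "
import cv2,numpy as np
im=cv2.imread('pics/a9_scene.png')[195:245,300:350];cv2.imwrite('pics/a9z.png',np.clip(cv2.resize(im,(600,600),interpolation=cv2.INTER_CUBIC)*2.,0,255).astype(np.uint8))
from h import *
ax=np.array([-.643*.961,.643*.276,.766])
m=np.array([675.5,43,125]);print('px/mm along axis',proj('scene',m+ax*10)-proj('scene',m))"
```

```text
px/mm along axis [ 3.13 -3.85]
```

View pics/a9z.png

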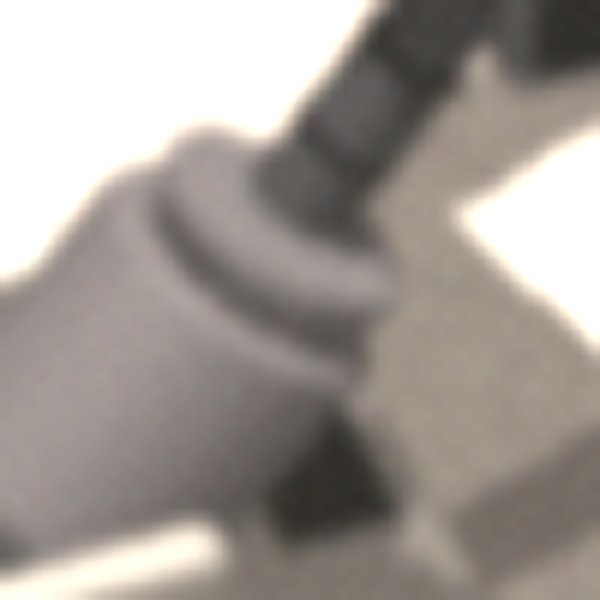

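The tip is in and the guard is about 6 mm from the rim. I'll go in 2 mm more and hold.

Call:
servo_tool(
  moves=[
    [[0,0.1,0.1,0],[0,0,0.1,0],[0,0,0,0],[0,0,0,0],[0,0,0,0]],
  ],
)

```text
t: 10.48
tool_pos: [628.3, 57.4, 158.3]
ee_rot: [0.0, 0.798, 0.602, -0.0]
ft_force: [0.2, -1.2, -0.9]
gripper_width: 16.3
```

```bash
python3 -c "
from h import *
go([675.5,43,220])"; python3 v.py b0 305 180 325 220 25
```

```text
t 10.475 pos [628.32  57.39 158.34] yaw 74.03994447751559 F [ 0.17 -1.24 -0.87] w 16.26954851942933 q [ 0.01  0.26  1.48 -0.    1.4  -1.28]
turn 0.03994447751558994 cm in tool axes after turn: [-0.08  4.93 -6.17]
```

View pics/b0.png

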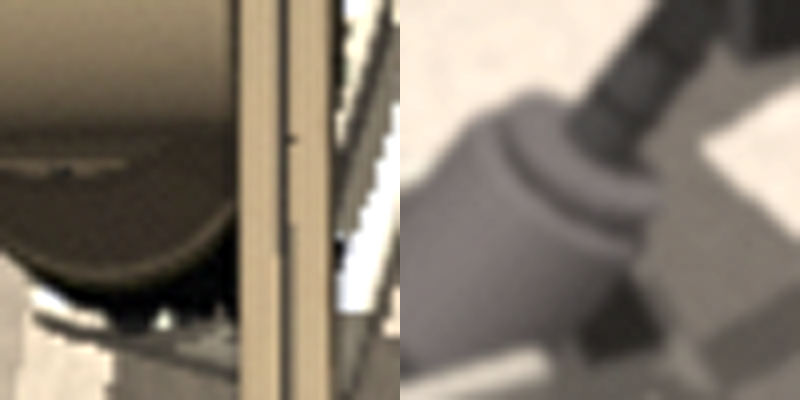

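The gap is now about 4 mm with almost no force. Holding.

Call:
servo_tool(
  moves=[
    [[0,0,0,0],[0,0,0,0],[0,0,0,0],[0,0,0,0],[0,0,0,0]],
  ],
)

```text
t: 11.2
tool_pos: [628.3, 57.4, 158.3]
ee_rot: [0.0, 0.798, 0.602, 0.0]
ft_force: [-0.0, -0.5, -0.9]
gripper_width: 16.7
```

Call:
servo_tool(
  moves=[
    [[0,0,0,0],[0,0,0,0],[0,0,0,0],[0,0,0,0],[0,0,0,0]],
  ],
)

```text
t: 11.82
tool_pos: [628.3, 57.4, 158.3]
ee_rot: [0.0, 0.798, 0.602, -0.0]
ft_force: [0.1, -0.0, -0.3]
gripper_width: 16.4
```

Call:
servo_tool(
  moves=[
    [[0,0,0,0],[0,0,0,0],[0,0,0,0],[0,0,0,0],[0,0,0,0]],
  ],
)

```text
t: 12.45
tool_pos: [628.3, 57.4, 158.3]
ee_rot: [-0.0, 0.798, 0.602, -0.0]
ft_force: [0.2, -1.0, -0.7]
gripper_width: 16.4
```

Call:
servo_tool(
  moves=[
    [[0,-0.6,-0.7,0],[0,-0.7,-0.8,0],[0,-0.7,-0.8,0],[0,-0.6,-0.8,0],[0,0,0,0]],
  ],
)

```text
t: 13.08
tool_pos: [603.6, 64.8, 190.7]
ee_rot: [0.001, 0.798, 0.602, 0.001]
ft_force: [-0.5, 0.0, -1.2]
gripper_width: 16.6
```

Call:
servo_tool(
  moves=[
    [[0,1,-0.7,0],[0,1,-0.6,0],[0,1,-0.5,0],[0,1,-0.5,0],[0,0,0,0]],
  ],
)

```text
t: 13.7
tool_pos: [642.9, 53.0, 212.7]
ee_rot: [0.0, 0.799, 0.602, 0.0]
ft_force: [-1.7, 0.2, -0.9]
gripper_width: 16.5
```

```bash
python3 -c "
from h import *
go([675.5,43,220])"; python3 v.py b1 305 180 325 205 50
```

```text
t 13.7 pos [642.9   52.98 212.66] yaw 74.00817204785312 F [-1.71  0.25 -0.89] w 16.5288581011573 q [ 0.    0.26  1.38 -0.    1.5  -1.29]
turn 0.008172047853122422 cm in tool axes after turn: [-0.06  3.41 -0.73]
```

View pics/b1.png

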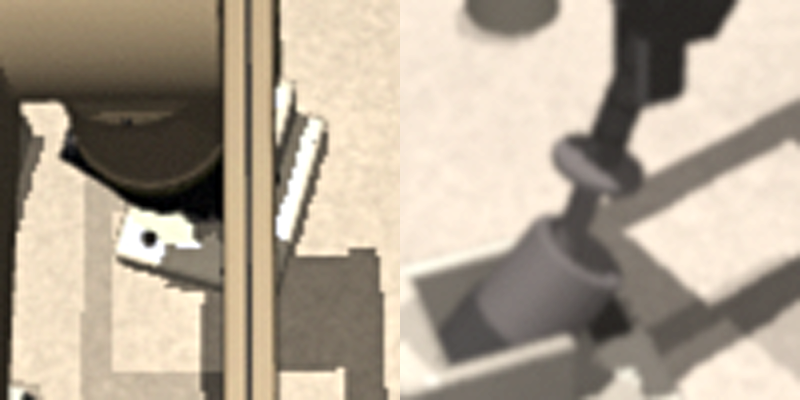

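It leans about 20° now, rotating back against the rim as planned. Continuing to vertical.

Call:
servo_tool(
  moves=[
    [[0,1.1,-0.4,0],[0,1.1,-0.3,0],[0,1.1,-0.2,0],[0,1.1,0,0],[0,0,0,0]],
  ],
)

```text
t: 14.42
tool_pos: [685.1, 40.9, 221.3]
ee_rot: [0.0, 0.799, 0.602, 0.0]
ft_force: [-2.1, -0.3, -0.3]
gripper_width: 16.8
```

```bash
python3 -c "
from h import *
go([675.5,43,220])"; python3 v.py b2 305 180 325 205 50
```

```text
t 14.425 pos [685.1   40.94 221.34] yaw 74.0138533998322 F [-2.1  -0.35 -0.28] w 16.754156331448367 q [-0.01  0.37  1.23 -0.    1.54 -1.31]
turn 0.013853399832200353 cm in tool axes after turn: [-0.07 -0.98  0.13]
```

View pics/b2.png

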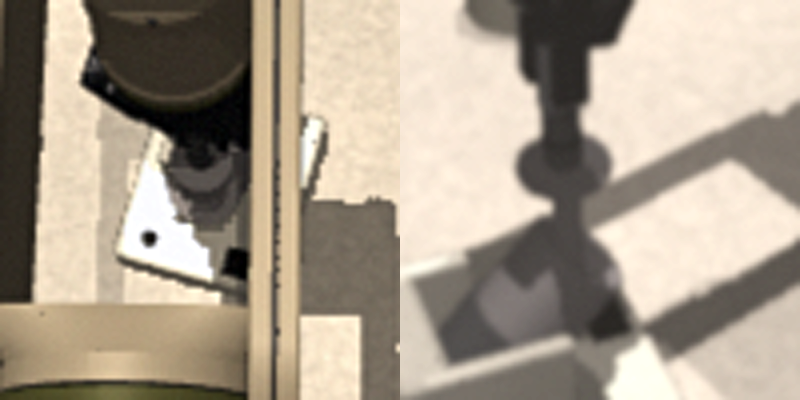

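It's nearly vertical. I'll firm up the grip, lift it out and check the angle.

Call:
servo_tool(
  moves=[
    [[0,0,0,0],[0,0,-1.5,0],[0,0,-2.5,0],[0,0,-2.5,0],[0,0,-1.5,0]],
  ],
  squeeze=60,
)

```text
t: 15.15
tool_pos: [684.9, 41.5, 304.7]
ee_rot: [0.001, 0.798, 0.602, 0.002]
ft_force: [-0.2, -0.1, -0.6]
gripper_width: 16.7
```

```bash
python3 -c "
from h import *
go([675.5,43,220])
s=arm.read_state()['tool_pos']
for z in(-112.3,18.7-60,18.7): print(proj('scene',s+[0,0,z]))"; python3 v.py b3 305 180 320 190 50
```

```text
t 15.15 pos [684.87  41.47 304.69] yaw 74.04354260747117 F [-0.15 -0.1  -0.57] w 16.653279860832463 q [-0.01  0.35  1.1  -0.    1.69 -1.31]
turn 0.043542607471167116 cm in tool axes after turn: [-0.11 -0.94  8.47]
[313.69 190.65]
[312.77 157.12]
[311.89 124.61]
```

View pics/b3.png

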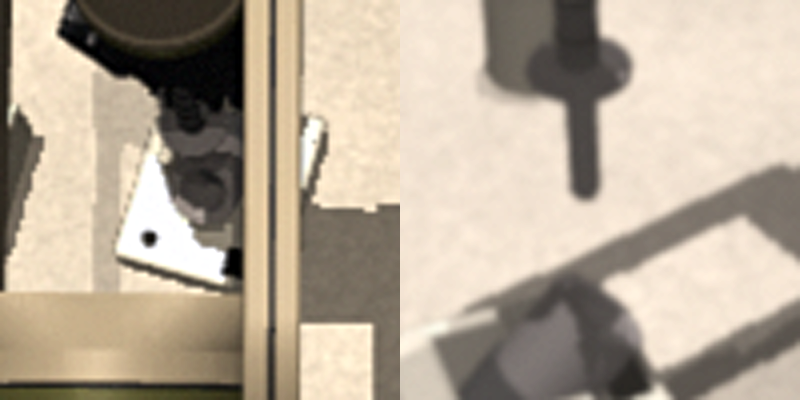

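The tip is clear of the well at about (316,189), and the probe is within about 2° of vertical. Now I'll refine the jar centre from the first pictures.

```bash
python3 -c "
import cv2,numpy as np
L=[]
for n,x,y in(('top',423,248),('scene',303,145)):
  im=cv2.imread(f'pics/{n}0.png')[y-25:y+25,x-25:x+25];L.append(np.clip(cv2.resize(im,(400,400),interpolation=cv2.INTER_CUBIC)*2.,0,255).astype(np.uint8))
cv2.imwrite('pics/jar.png',np.hstack(L))"
```

```text
(no output)
```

View pics/jar.png

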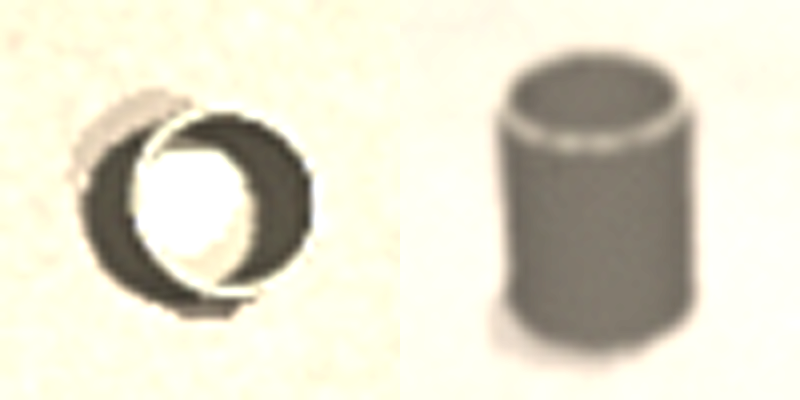

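```bash
python3 -c "
from h import *
print(onz('top',425.8,247.7,85),onz('scene',302.1,132.1,85),*tri((425.8,247.7),(302.1,132.1)))
go([480,-290.5,304])"
```

```text
[ 479.12 -294.2    85.  ] [ 480.35 -290.12   85.  ] [ 478.63 -294.18   82.74] 1.7340308538441158
t 15.25 pos [685.2   41.48 304.77] yaw 74.04459685654179 F [ 0.2   0.75 -0.57] w 16.866623616095268 q [-0.01  0.35  1.1  -0.    1.68 -1.31]
turn 0.04459685654178713 cm in tool axes after turn: [-37.57 -10.57   0.08]
```

Call:
servo_tool(
  moves=[
    [[-3.5,-1,0,0],[-4.2,-1.2,0,0],[-4.2,-1.2,0,0],[-4.2,-1.2,0,0],[-4.2,-1.2,0,0]],
  ],
)

```text
t: 15.88
tool_pos: [571.3, -138.7, 300.1]
ee_rot: [-0.001, 0.798, 0.602, -0.0]
ft_force: [0.7, -1.2, -0.7]
gripper_width: 16.2
```

Call:
servo_tool(
  moves=[
    [[-4.2,-1.2,0,0],[-4.2,-1.2,0,0],[-4.2,-1.1,0,0],[-3.5,-0.9,0,0],[0,0,0,0]],
  ],
)

```text
t: 16.5
tool_pos: [484.3, -282.3, 300.2]
ee_rot: [-0.001, 0.799, 0.601, -0.001]
ft_force: [-0.5, 0.5, -1.4]
gripper_width: 16.6
```

```bash
python3 -c "
from h import *
go([482,-293,304])
s=arm.read_state()['tool_pos']
for z in(-112.3,18.7-60,18.7): print(proj('scene',s+[0,0,z]),proj('top',s+[0,0,z]))"; python3 v.py c1 425 240 300 100 50
```

```text
t 16.5 pos [ 484.33 -282.32  300.21] yaw 73.84024676102976 F [-0.53  0.5  -1.37] w 16.56162737862665 q [-0.62  0.01  1.49 -0.    1.64 -1.91]
turn -0.1597532389702394 cm in tool axes after turn: [-1.09  0.07 -0.38]
[300.93  98.34] [431.35 242.85]
[299.66  70.9 ] [439.48 240.37]
[298.48  45.44] [447.41 237.95]
```

View pics/c1.png

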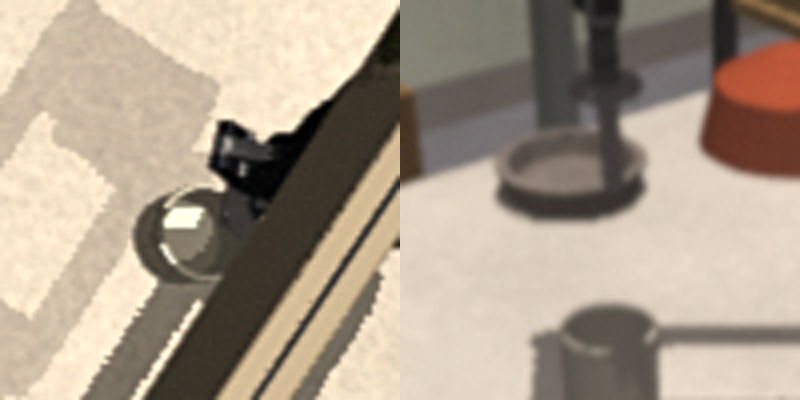

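Call:
servo_tool(
  moves=[
    [[-1.2,0.2,0,0],[0,0,2.5,0],[0,0,3,0],[0,0,2.5,0],[0,0,0.8,0]],
  ],
)

```text
t: 17.23
tool_pos: [484.0, -291.6, 211.1]
ee_rot: [-0.002, 0.798, 0.603, -0.001]
ft_force: [0.5, 0.2, -0.8]
gripper_width: 16.6
```

```bash
python3 -c "
from h import *
go([483.5,-294,117])"; python3 v.py c2 425 240 302 120 40
```

```text
t 17.225 pos [ 484.04 -291.64  211.1 ] yaw 74.10457235244687 F [ 0.52  0.21 -0.75] w 16.607452636824334 q [-0.63  0.05  1.61 -0.    1.48 -1.93]
turn 0.10457235244686558 cm in tool axes after turn: [-0.24  0.01  9.41]
```

View pics/c2.png

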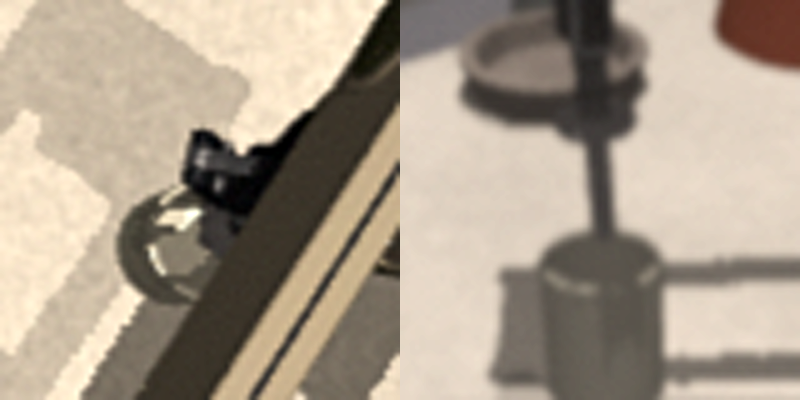

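The tip is over the jar mouth at about (303,127), with the rim centre near (302,132). Lowering.

Call:
servo_tool(
  moves=[
    [[-0.2,0.1,0,0],[0,0,1.5,0],[0,0,2,0],[0,0,2,0],[0,0,1,0]],
  ],
)

```text
t: 17.95
tool_pos: [483.8, -293.9, 145.5]
ee_rot: [-0.002, 0.798, 0.602, -0.0]
ft_force: [0.3, 0.1, 0.1]
gripper_width: 16.6
```

```bash
python3 -c "
from h import *
go([483.5,-294,117])"; python3 v.py c3 425 240 302 125 30
```

```text
t 17.95 pos [ 483.84 -293.9   145.47] yaw 74.04037797137248 F [0.25 0.12 0.06] w 16.568024445387444 q [-0.64  0.1   1.68  0.    1.37 -1.93]
turn 0.04037797137247878 cm in tool axes after turn: [-0.02 -0.03  2.85]
```

View pics/c3.png

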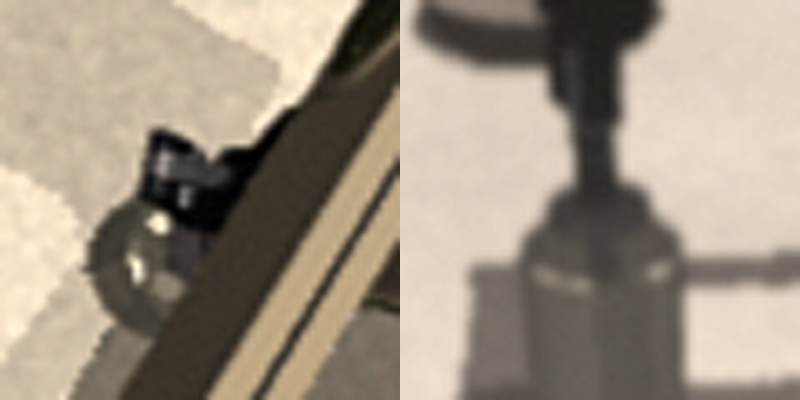

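The guard is centred on the rim at columns 600 and 604 in the crop, within about 2 mm. Lowering slowly.

Call:
servo_tool(
  moves=[
    [[0,0,0.6,0],[0,0,0.6,0],[0,0,0.5,0],[0,0,0.3,0],[0,0,0,0]],
  ],
  squeeze=30,
)

```text
t: 18.68
tool_pos: [484.8, -294.6, 128.0]
ee_rot: [-0.0, 0.798, 0.602, -0.0]
ft_force: [0.4, -0.3, -1.1]
gripper_width: 16.4
```

```bash
python3 -c "
from h import *
go([483.5,-294,117])"; python3 v.py c4 425 240 302 130 30
```

```text
t 18.675 pos [ 484.81 -294.62  128.01] yaw 74.04211785945175 F [ 0.38 -0.31 -1.09] w 16.444196888213977 q [-0.64  0.12  1.7  -0.    1.33 -1.93]
turn 0.04211785945174995 cm in tool axes after turn: [ 0.02 -0.14  1.1 ]
```

View pics/c4.png

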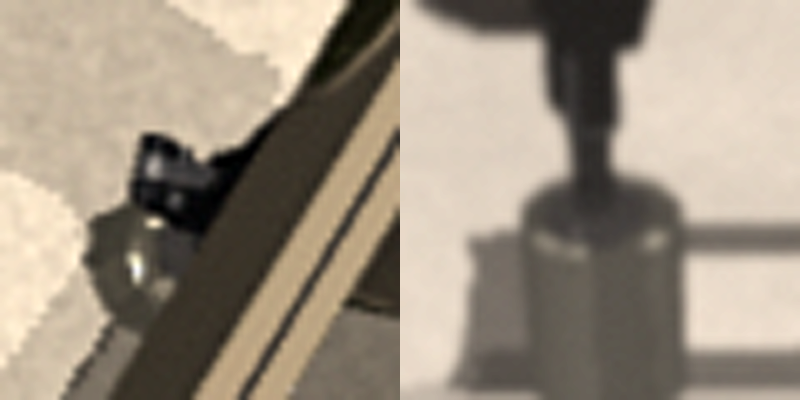

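Call:
servo_tool(
  moves=[
    [[0,-0.2,0,0],[0,0,0.3,0],[0,0,0.3,0],[0,0,0.2,0],[0,0,0,0]],
  ],
  squeeze=25,
)

```text
t: 19.4
tool_pos: [482.9, -294.0, 119.9]
ee_rot: [-0.0, 0.798, 0.602, -0.0]
ft_force: [-0.5, 0.5, -0.9]
gripper_width: 16.7
```

Call:
servo_tool(
  moves=[
    [[0,0,0.1,0],[0,0,0.1,0],[0,0,0,0],[0,0,0,0],[0,0,0,0]],
  ],
)

```text
t: 20.02
tool_pos: [483.1, -294.2, 118.4]
ee_rot: [0.0, 0.798, 0.602, 0.0]
ft_force: [-0.0, 0.8, -0.9]
gripper_width: 16.7
```

Call:
servo_tool(
  moves=[
    [[0,0,0.1,0],[0,0,0,0],[0,0,0.1,0],[0,0,0,0],[0,0,0,0]],
  ],
)

```text
t: 20.65
tool_pos: [483.0, -294.2, 116.3]
ee_rot: [-0.0, 0.798, 0.602, -0.0]
ft_force: [-0.3, -0.4, -0.7]
gripper_width: 16.8
```

Call:
servo_tool(
  moves=[
    [[0,0,0.1,0],[0,0,0,0],[0,0,0.1,0],[0,0,0,0],[0,0,0,0]],
  ],
)

```text
t: 21.28
tool_pos: [483.4, -294.4, 114.9]
ee_rot: [0.0, 0.798, 0.602, 0.0]
ft_force: [-0.5, 0.0, 6.0]
gripper_width: 16.9
```

```bash
python3 -c "
from h import *
go([483.5,-294,117])"; python3 v.py c5 425 240 302 130 30
```

```text
t 21.275 pos [ 483.37 -294.39  114.86] yaw 74.04252726027727 F [-0.46  0.01  5.98] w 16.9163694449563 q [-0.64  0.12  1.71  0.    1.3  -1.93]
turn 0.04252726027726794 cm in tool axes after turn: [ 0.04  0.   -0.21]
```

View pics/c5.png

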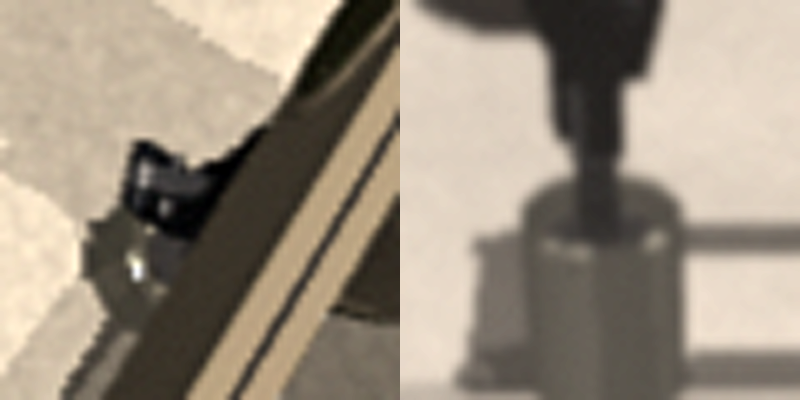

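The tip has reached the bottom at the expected height, with +6 N. The guard is inside the rim and the jar hasn't moved. I'll relieve slightly and release.

Call:
servo_tool(
  moves=[
    [[0,0,-0.1,0],[0,0,0,0],[0,0,0,0],[0,0,0,0],[0,0,0,0]],
  ],
)

```text
t: 22.0
tool_pos: [483.0, -294.2, 115.2]
ee_rot: [-0.0, 0.798, 0.602, -0.0]
ft_force: [0.9, 0.0, 0.5]
gripper_width: 17.1
```

Call:
servo_tool(
  moves=[
    [[0,0,0,0],[0,0,0,0],[0,0,0,0],[0,0,0,0],[0,0,0,0]],
  ],
  grip=-0.2,
)

```text
t: 22.62
tool_pos: [483.0, -294.2, 115.3]
ee_rot: [0.0, 0.798, 0.602, -0.0]
ft_force: [0.4, 0.3, -0.0]
gripper_width: 51.4
```

```bash
python3 -c "
from h import *
go([483.5,-294,117])"; python3 v.py c6 425 240 302 125 40
```

```text
t 22.625 pos [ 483.04 -294.22  115.29] yaw 74.0397679044274 F [ 0.35  0.33 -0.  ] w 51.437597954821456 q [-0.64  0.12  1.71 -0.    1.31 -1.93]
turn 0.039767904427407075 cm in tool axes after turn: [ 0.03  0.04 -0.17]
```

View pics/c6.png

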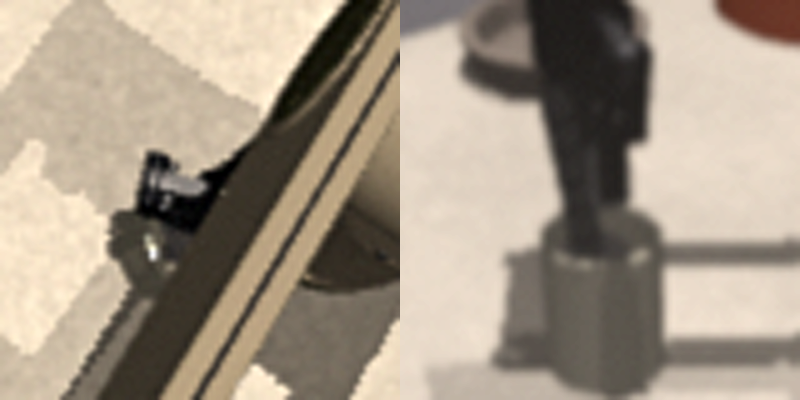

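Call:
servo_tool(
  moves=[
    [[0,0,0,0],[0,0,0,0],[0,0,0,0],[0,0,0,0],[0,0,0,0]],
  ],
  grip=-1,
)

```text
t: 23.35
tool_pos: [483.1, -294.2, 115.3]
ee_rot: [0.0, 0.798, 0.602, 0.0]
ft_force: [-0.1, 0.9, 0.2]
gripper_width: 85.3
```

```bash
python3 v.py c7 425 240 302 120 40
```

```text
(no output)
```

View pics/c7.png

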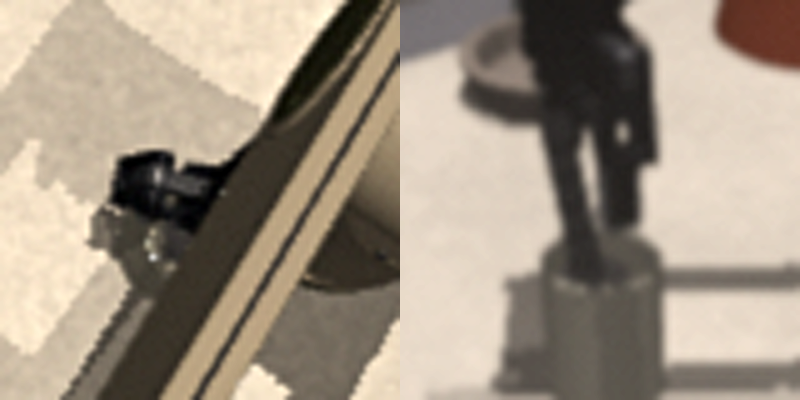

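The handle now leans freely between the open fingers with no force. Retreating straight up.

Call:
servo_tool(
  moves=[
    [[0,0,-0.5,0],[0,0,-1,0],[0,0,-1.5,0],[0,0,-2,0],[0,0,-2,0]],
  ],
)

```text
t: 24.08
tool_pos: [483.4, -294.4, 187.5]
ee_rot: [0.001, 0.798, 0.602, 0.0]
ft_force: [0.2, -0.6, 0.2]
gripper_width: 85.1
```

Call:
servo_tool(
  moves=[
    [[0,0,-3,0],[0,0,-4,0],[0,0,-4,0],[0,-4,0,0],[0,-4,0,0]],
  ],
)

```text
t: 24.7
tool_pos: [405.7, -272.2, 297.4]
ee_rot: [0.001, 0.798, 0.602, 0.0]
ft_force: [-0.5, -0.1, -0.2]
gripper_width: 85.5
```

Call:
servo_tool(
  moves=[
    [[5,0,0,0],[5,0,0,0],[5,0,0,0],[4,0,0,0],[0,0,0,0]],
  ],
)

```text
t: 25.32
tool_pos: [458.9, -87.3, 296.8]
ee_rot: [0.0, 0.797, 0.604, 0.001]
ft_force: [-0.3, -0.2, -0.1]
gripper_width: 85.3
```

```bash
python3 v.py d1 423 240 302 130 40
```

```text
(no output)
```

View pics/d1.png

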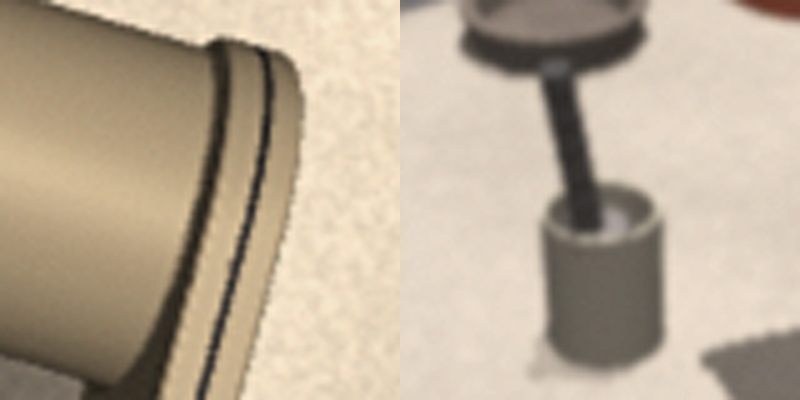

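View pics/d1_scene.png

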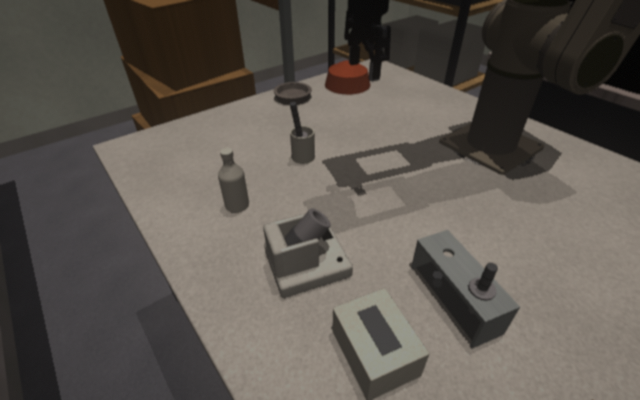

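The probe leans in the upright jar at its original position, with the jar near (303,145) and the handle top near (294,100). The short probe, carton and bottle haven't moved, and the gripper is well clear. Handing in.

```bash
python3 -c "
from plant import ticket
print(ticket.job_done())"
```

```text
the job is handed in; nothing more can be done
None
```

The job is done and handed in at about 25.5 s. The probe was dipped and held in the well, and it now stands tip-down in the white jar.

- **Tilting:** The tool can only point down. I leaned the probe to the well's 40° by pivoting it in lightly closed jaws, with its tip held inside the mouth. I straightened it against the rim the same way on the way out. Contact forces were about 3 N or less.
- **Dip:** I held it for about 2.4 s. The guard was about 4 mm from the rim in the picture and about 5.5 mm by the arm's position.
- **Jar:** I lowered the probe until the force rose to 6 N at the expected floor height, eased off, opened the jaws and withdrew straight up with no measurable force.

**Last checks:**
- The final scene picture shows the probe leaning against the jar wall. The jar is upright where it was, and the short probe, carton and bottle are unmoved.
- The arm blocked the jar area in the top view, so that check rests on the scene camera alone.
- The two cameras disagreed by about 4 mm sideways on the well mouth and the jar, so I used values in between.

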